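# Wedge the rocking instrument slab

## Robot

A 6-joint arm with a two-finger parallel gripper is mounted at the origin on a cart in front of the work surface, level with it; the furniture and walls round the work are solid. World frame = base frame: x ahead of the robot, y to its left, z up, the work surface at z = 0. Lengths are in mm, angles in rad, forces in N, time in s.
With the tool pointing down it reaches from about 425 to 950 mm from the base axis. Payload 14.7 kg.
Tool frame: the origin (TCP) lies on the centre line of the jaws, within the pads' length; the fingertips stand 14 mm ahead of it and the grasp point (between the pads) lies 5 mm behind it (robot.finger_overhang is the distance from the TCP to the fingertips, in mm); z points along the fingers, y is the line along which they close (so a half turn about z gives the same grasp; the last joint's range is limited). The gripper opens to 85 mm and grips with 20 to 120 N. Pads are 22 mm wide; open, the fingers measure 114 mm over their backs; the gripper's body (76 mm by 85 mm) begins 54 mm behind the grasp point. The pads swing forward as they close: fully open they stand 13 mm farther back than shut.
Start: joints at [1.248, 0.48, 1.596, -0, 1.065, -0.047], TCP at [176.982, 625.436, 245.297] pointing down, gripper open.
Joint ranges: [-2.75, 2.75], [-0.82, 2.05], [0.23, 2.67], [-1.56, 4.7], [0.09, 2.69], [-2.92, 2.92]. Speed limits (rad/s): [1.89, 1.89, 2.39, 3.01, 3.01, 3.01].

## Interface

Orientations are given as a unit quaternion [x, y, z, w].
In Python, from station import robot gives the robot as it stands.
- The arm moves only by the tool play_rows, never from a script. Its argument "increments" is a list of rows, each a list of 7 numbers: the finger opening in m, from 0 to 0.0854, then the shift along the tool's x, y, z in m, then the turn, a rotation vector about the tool's x, y, z in rad. In form: [[grip, tx, ty, tz, ax, ay, az], ...]. A call has 1 to 12 rows; each row shifts and turns the commanded pose from where the row before left it, along the tool's axes as they then stand; what a row does not reach is not made up. A row lasts 1/8 s, in which the tool goes at most 62.5 mm and 10.7 degrees, less where a joint would pass 70% of its speed; a pose out of reach is approached as far as the arm can. A call with a gripper value outside its range is refused whole. The fingers move at their own pace and stop on an object; "grip_force" is the grip in N (left out, the last holds). Time passes only in rows, so rows that do not move let the fingers close. It gives the time, the measured TCP pose, the force, the opening and the grip force at its end, in the units of the state.
- robot.observe(): the state, without advancing time (a new reading comes with each control period).
- robot.read_camera(name): name is "scene" or "top" or "wrist"; returns a dict with "frame" (420x560x3 uint8, red, green, blue), "depth" (420x560 float32, mm along the optical axis (not along the pixel's ray), 0 where there is no reading), "fx", "fy", "cx", "cy" (pixels), "dist_coeffs" ([k1, k2, p1, p2, k3] as OpenCV has them; the pictures are not rectified), "origin" and "attitude" of the camera in the world. Camera axes: x right, y up, looking along -z (the intrinsics and any distortion apply to the point x, -y, -z); pixel columns grow to the right and rows downward; lengths in mm; the calibration is good to about 2 mm. A picture is of the moment at which its call begins.
- robot.close_job(): hands the job in; it is judged then, once.
Trained networks look in the newest picture that a camera, given by its name, has taken for a name from the list of things; names that differ only in an ending like _2 or _b are one class to them, and where a whole thing is asked for, a point or a joint stands for the part that bears it (a point fixed in the world has none). Each returns a list of dicts, best first, with "p" (0 to 1); they miss things now and then, are a little off and sometimes report something else, mostly with a low value. They report only what shows in the picture. A call takes as long as a camera call.
- robot.search_frame(camera, target): "bbox" ([left, top, right, bottom] in pixels, round what is visible of it).
- robot.trace(camera, target): "pixels" (420x560 bool, what is visible of it) and "bbox" ([left, top, right, bottom] in pixels, round what is visible of it).
- robot.place_of(camera, target): "point" ([column, row] in pixels: a listed point, or the origin of a listed thing).
The state is a dict: "time": time; "q": joint angles; "qvel": joint speeds; "effort": joint torques, N m; "position": TCP position; "eef_rot": TCP orientation; "contact_force": force on the tool from outside, world axes, zero at the start; "wrist_torque": the same for the moment, N m; "grip_width": opening from 0.0 (shut) to 1.0 (fully open); "gripper_force": force on a finger pad.
Only numpy, scipy, OpenCV 4.12 (cv2) and the standard library are available. Lean on these libraries where they do the work, as an engineer would, in place of code of your own. Each camera call takes 0.05 s, during which the arm holds its last target. There are 200 camera calls.

## Task

The small stone slab rocks because its front-left foot is too short. Push the wooden wedge along the worktop, thin end first, under that foot until the slab no longer rocks but still lies level, then press down firmly on the slab's corner above that foot to prove that it does not dip, and finish while still pressing there. Only push and press: do not lift the wedge or the slab, leave the slab where it stands, and keep the beaker on it upright and the other things undisturbed.

Things in the scene. Friction and masses are not known exactly. Their poses are not given: they have to be found in the camera images.
- slab: stone plate on a steel frame, four rubber feet, 130 x 130 mm, 1.9 kg. Origin: centre, at the level of the three good soles (the worktop); z up, -x its front, +y its left. Polished top at z = 40 mm, frame underside at 19 mm. Feet 24 mm across, centres at (+-52, +-52) mm. Alone it lies level on three feet. Pushing the wedge in beyond snug jacks the corner up or, above some 12 N, shoves the slab.
- loose_corner (a point): point on the slab's top straight above the centre of the short front-left foot, 40 mm above the soles' level. It hangs clear of the worktop by an unknown 4 to 8 mm and cannot be adjusted. Unwedged, 5 to 9 N down here tips the slab about the line through the front-right and rear-left feet until the short foot touches down (up to 0.11 rad). A firm press is 10 to 20 N
- wedge: wooden wedge, 68 x 40 mm, 70 g, flat on the worktop to the left of the short foot, thin end towards it. Origin: centre of underside; +x to its thin end. Its top slopes straight from 2 mm high (x = +34 mm) to 14 mm (x = -26 mm); a lip 22 mm high across its whole width fills x = -34 to -25 mm; one pushes its flat back face at x = -34 mm. Sliding it alone takes about 1 N
- beaker: glass beaker, 52 mm across, 66 mm high, standing loose on the rear right part of the slab; origin at the centre of its underside, z up
- vial_a: capped vial, 22 mm across, 54 mm high, standing in front of the slab; origin at the centre of its underside
- vial_b: another such vial, 22 mm across, 54 mm high, standing to the left of the wedge; origin at the centre of its underside
- timer: square laboratory timer, 66 x 66 x 17 mm, lying on the worktop well to the left; origin at the centre of its underside

How it is judged:
By the outcome, as a careful person would: the job done as asked, in the order asked, and still so for the second after the job is handed in, while the arm keeps its last pose, push and grip.
It also fails if it takes over 45 s, if anything falls off the work surface, if the arm or the gripper's body presses on something with over 40 N, if the wrist force passes 120 N, or if a joint passes its speed limit or range.

## Working session

There is one attempt and no reset: what is moved stays moved. The work goes in short steps, Python scripts to look and compute and a tool call to move; the robot and the scene stay as the last step left them, time stands still between calls to the robot, and variables do not carry over. Pictures are saved under pics/ and viewed, at most 10 in all, crops included, and the job is handed in when it is done.

Besides the shell and the picture viewer there is one more tool, called after "Request:" by a JSON object that holds its "fn" and its "kwargs". play_rows: Moves the arm, as the interface text tells. Its arguments: {"type":"object","properties":{"increments":{"type":"array","items":{"type":"array","items":{"type":"number"}}},"grip_force":{"type":"number"}},"required":["increments"]}

```bash
mkdir -p pics; cat > h.py <<'E'
import numpy as np, cv2, sys
from scipy.spatial.transform import Rotation as R
from station import robot
def cam(n):
    c=robot.read_camera(n); return c
def att(c):
    a=np.array(c["attitude"]); return a if a.shape==(3,3) else R.from_quat(a).as_matrix()
def K(c): return np.array([[c["fx"],0,c["cx"]],[0,c["fy"],c["cy"]],[0,0,1.]])
def pts(c,uv,d):
    n=cv2.undistortPoints(np.array(uv,float).reshape(-1,1,2),K(c),np.array(c["dist_coeffs"],float)).reshape(-1,2)
    d=np.asarray(d,float).reshape(-1)
    P=np.stack([n[:,0]*d,-n[:,1]*d,-d],1)
    return P@att(c).T+np.array(c["origin"])
def onz(c,uv,z):
    o=np.array(c["origin"]); r=pts(c,uv,np.ones(len(np.reshape(uv,(-1,2)))))-o
    return o+r*((z-o[2])/r[:,2])[:,None]
def proj(c,P):
    p=(np.reshape(P,(-1,3))-np.array(c["origin"]))@att(c); p=p*[1,-1,-1]
    return cv2.projectPoints(p.reshape(-1,1,3),np.zeros(3),np.zeros(3),K(c),np.array(c["dist_coeffs"],float))[0].reshape(-1,2)
def cloud(c,m):
    v,u=np.nonzero(m&(c["depth"]>0)); return pts(c,np.stack([u,v],1),c["depth"][v,u])
def save(c,n,f=1): cv2.imwrite(n,cv2.cvtColor(c["frame"],cv2.COLOR_RGB2BGR))
E
python3 - <<'E'
from h import *
s=robot.observe(); print({k:np.round(v,3).tolist() for k,v in s.items()}, getattr(robot,'finger_overhang',None))
for n in("top","scene"):
    c=cam(n); save(c,f"pics/{n}0.png"); print(n,np.round(c["origin"]),np.round(att(c),2).tolist(),c["fx"])
    for t in("slab","wedge","beaker","vial_a","timer"):
        for r in robot.trace(n,t)[:2]:
            P=cloud(c,r["pixels"]); 
            print(t,round(r["p"],2),np.round(r["bbox"]),len(P),np.round(np.percentile(P,[2,50,98],axis=0)).tolist() if len(P) else"")
    for t in("loose_corner","wedge","slab","vial_a","vial_b"):
        for r in robot.place_of(n,t)[:2]: print("pt",t,round(r["p"],2),np.round(r["point"]), np.round(onz(c,r["point"],40 if t=="loose_corner" else 0)).tolist())
E
```

```text
{'time': 0.0, 'q': [1.248, 0.481, 1.597, -0.0, 1.065, -0.047], 'qvel': [0.002, 0.001, -0.0, 0.0, 0.001, 0.0], 'effort': [-0.003, -95.063, -43.019, -0.0, 0.012, 0.0], 'position': [176.863, 625.072, 244.668], 'eef_rot': [0.137, 0.991, -0.001, -0.0], 'contact_force': [0.437, 0.274, 0.731], 'wrist_torque': [-0.02, -0.009, -0.011], 'gripper_force': 0.0, 'grip_width': 0.998} 14.0
top [ 313. -116.  886.] [[-0.02, 0.98, -0.19], [-1.0, -0.02, -0.02], [-0.02, 0.19, 0.98]] 435.42765093445337
slab 0.64 [344. 155. 420. 223.] 3561 [[461.0, -369.0, 32.0], [513.0, -296.0, 40.0], [585.0, -242.0, 43.0]]
wedge 0.84 [301. 206. 335. 228.] 648 [[451.0, -212.0, 1.0], [472.0, -178.0, 9.0], [492.0, -146.0, 24.0]]
beaker 0.72 [384. 147. 417. 183.] 831 [[533.0, -357.0, 39.0], [563.0, -338.0, 73.0], [582.0, -309.0, 107.0]]
vial_a 0.64 [356. 270. 373. 283.] 149 [[341.0, -275.0, -0.0], [351.0, -264.0, 41.0], [363.0, -256.0, 56.0]]
vial_a 0.47 [208. 202. 223. 215.] 138 [[475.0, 22.0, -0.0], [482.0, 29.0, 41.0], [492.0, 39.0, 56.0]]
timer 0.87 [145. 199. 184. 238.] 1068 [[441.0, 106.0, -0.0], [471.0, 136.0, 17.0], 
[... 916 characters left out ...]
257.0, 31.0], [362.0, -253.0, 53.0]]
vial_a 0.61 [229. 236. 238. 263.] 222 [[474.0, 23.0, 2.0], [480.0, 41.0, 33.0], [497.0, 46.0, 54.0]]
timer 0.81 [186. 272. 230. 312.] 1156 [[441.0, 113.0, -1.0], [468.0, 147.0, 15.0], [503.0, 173.0, 17.0]]
timer 0.61 [264. 146. 323. 184.] 1519 [[458.0, -364.0, -1.0], [511.0, -276.0, 38.0], [582.0, -238.0, 40.0]]
pt loose_corner 0.85 [305. 169.] [[472.0, -269.0, 40.0]]
pt wedge 0.63 [348. 194.] [[356.0, -273.0, 0.0]]
pt slab 0.63 [293. 168.] [[528.0, -318.0, 0.0]]
pt vial_a 0.56 [346. 196.] [[356.0, -264.0, 0.0]]
pt vial_a 0.51 [236. 260.] [[480.0, 44.0, 0.0]]
pt vial_b 0.56 [346. 196.] [[356.0, -264.0, 0.0]]
pt vial_b 0.51 [236. 260.] [[480.0, 44.0, 0.0]]
```

```bash
python3 - <<'E'
from h import *
c=cam("top"); save(c,"pics/t1.png")
im=cv2.imread("pics/t1.png")[120:300,190:440]; cv2.imwrite("pics/t1c.png",cv2.resize(im,None,fx=3.2,fy=3.2,interpolation=2))
for t,z in(("slab",40),("wedge",5)):
    r=robot.trace("top",t)[0]; P=cloud(c,r["pixels"])
    if t=="slab": P=P[abs(P[:,2]-40)<5]
    print(t,cv2.minAreaRect(P[:,:2].astype(np.float32)),P[:,:2].mean(0))
w=cam("wrist"); print(np.array(w["origin"])-robot.observe()["position"],np.round(att(w),2).tolist(),w["fx"])
E
```

```text
slab ((525.51220703125, -306.968505859375), (130.237548828125, 130.3438262939453), 4.094208717346191) [ 516.52133721 -300.01632068]
wedge ((472.17864990234375, -179.5769805908203), (40.08869171142578, 68.29600524902344), 4.057282447814941) [ 471.46758537 -178.82085027]
[-76.3138529   20.52649257 127.56776933] [[0.27, -0.91, -0.3], [0.96, 0.26, 0.08], [0.0, -0.31, 0.95]] 365.1664075229856
```

View pics/t1c.png

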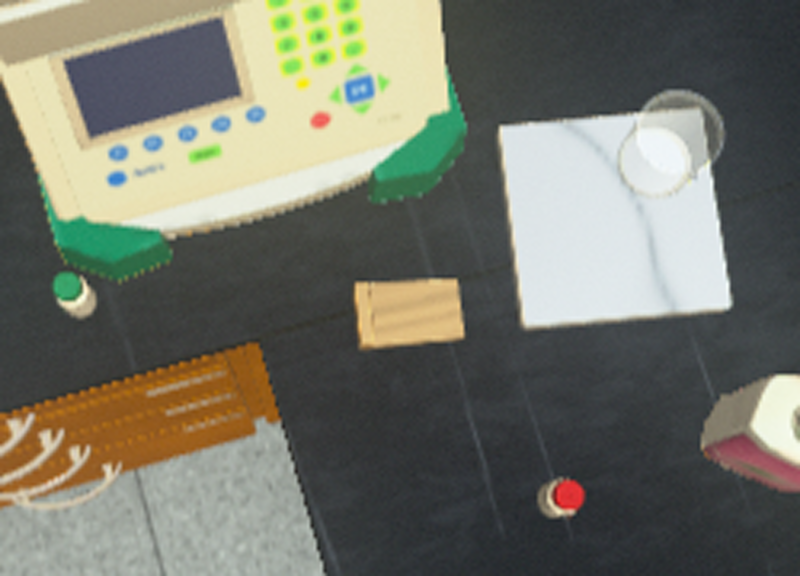

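```bash
python3 - <<'E'
from h import *
c=cam("top"); P=cloud(c,np.ones((420,560),bool))
for x0 in range(300,800,50):
    print(x0,[ (lambda q:int(np.percentile(q,99)) if len(q)>5 else None)(P[(P[:,0]>=x0)&(P[:,0]<x0+50)&(P[:,1]>=y0)&(P[:,1]<y0+50),2]) for y0 in range(300,-450,-50)])
q=P[(P[:,1]>-200)&(P[:,1]<0)&(P[:,2]>15)]; 
for y0 in range(-200,0,25):
    s=q[(q[:,1]>=y0)&(q[:,1]<y0+25)]; s=s[s[:,0]>495]; print(y0, s[:,0].min().round() if len(s) else None)
Z=lambda a:R.from_rotvec([0,0,a]).as_matrix()
T0=R.from_quat(robot.observe()["eef_rot"]).as_matrix(); p=np.array([176.9,625.1,244.7])
way=[np.array([400,380,260.]),np.array([480,100,220.]),np.array([466,-112,150.])]
n=0
for w in way:
    d=w-p; k=int(np.ceil(np.linalg.norm(d)/58)); print(k); p=w
E
```

```text
300 [2, -904, -904, -903, -904, -902, -901, -901, -903, 3, 3, 3, 54, 3, 4]
350 [10, 2, 3, 2, -2, -901, -902, -904, -2, 3, 3, 3, 56, 3, 182]
400 [13, 60, 54, 17, 18, 2, 2, 2, 2, 4, 3, 3, 3, 3, 179]
450 [33, 65, 64, 20, 20, 3, 55, 3, 3, 22, 22, 40, 43, 42, 42]
500 [35, 63, 64, 34, 33, 3, 77, 61, 38, 31, 37, 41, 43, 106, 106]
550 [35, 35, 35, 35, 34, 245, 245, 213, 116, 97, 75, 51, 43, 107, 106]
600 [35, 35, 35, 34, 34, 372, 250, 248, 248, 247, 244, 80, 3, 3, 2]
650 [35, 34, 34, 35, 32, 398, 395, 390, 384, 375, 250, 3, 3, 3, 3]
700 [35, 34, 34, 34, 3, None, None, None, 344, 367, 254, 3, 3, 2, 304]
750 [3, 24, 33, 33, 2, None, None, None, None, None, 255, 3, 2, 130, 278]
-200 550.0
-175 548.0
-150 548.0
-125 540.0
-100 533.0
-75 529.0
-50 511.0
-25 501.0
6
6
4
```

```bash
cat >> h.py <<'E'
def rows(ways,turn,step=55,p=None,phi=None):
    "ways: world TCP targets; turn: total tool-z turn spread over all rows"
    s=robot.observe(); p=np.array(s["position"]) if p is None else np.array(p); M=R.from_quat(s["eef_rot"]).as_matrix()
    ph=np.arctan2(M[1,0],M[0,0]); seg=[]
    for w in ways:
        d=np.array(w,float)-p; k=int(np.ceil(np.linalg.norm(d)/step)); seg+= [d/k]*k; p=np.array(w,float)
    a=turn/len(seg); out=[]
    for d in seg:
        out.append([0,round((d[0]*np.cos(ph)+d[1]*np.sin(ph))/1000,4),round((d[0]*np.sin(ph)-d[1]*np.cos(ph))/1000,4),round(-d[2]/1000,4),0,0,round(a,4)]); ph-=a
    print(len(out)); print(str(out).replace(" ",""))
E
python3 -c "
from h import *
rows([[390,380,265],[450,80,250],[466,-106,150]],1.225)"
```

```text
16
[[0,np.float64(-0.0453),np.float64(-0.0297),np.float64(-0.0033),0,0,0.0766],[0,np.float64(-0.0474),np.float64(-0.0261),np.float64(-0.0033),0,0,0.0766],[0,np.float64(-0.0493),np.float64(-0.0224),np.float64(-0.0033),0,0,0.0766],[0,np.float64(-0.0509),np.float64(-0.0186),np.float64(-0.0033),0,0,0.0766],[0,np.float64(-0.0521),np.float64(-0.0147),np.float64(-0.0033),0,0,0.0766],[0,np.float64(-0.0531),np.float64(-0.0106),np.float64(-0.0033),0,0,0.0766],[0,np.float64(-0.041),np.float64(-0.0304),np.float64(0.0025),0,0,0.0766],[0,np.float64(-0.0432),np.float64(-0.0272),np.float64(0.0025),0,0,0.0766],[0,np.float64(-0.0451),np.float64(-0.0238),np.float64(0.0025),0,0,0.0766],[0,np.float64(-0.0468),np.float64(-0.0203),np.float64(0.0025),0,0,0.0766],[0,np.float64(-0.0482),np.float64(-0.0166),np.float64(0.0025),0,0,0.0766],[0,np.float64(-0.0493),np.float64(-0.0129),np.float64(0.0025),0,0,0.0766],[0,np.float64(-0.0447),np.float64(-0.0134),np.float64(0.025),0,0,0.0766],[0,np.float64(-0.0456),np.float64(-0.0099),np.float64(0.025),0,0,0.0766],[0,np.float64(-0.0462),np.float64(-0.0064),np.float64(0.025),0,0,0.0766],[0,np.float64(-0.0466),np.float64(-0.0028),np.float64(0.025),0,0,0.0766]]
```

Request:
{"fn": "play_rows", "kwargs": {"increments": [[0,-0.0453,-0.0297,-0.0033,0,0,0.0766],[0,-0.0474,-0.0261,-0.0033,0,0,0.0766],[0,-0.0493,-0.0224,-0.0033,0,0,0.0766],[0,-0.0509,-0.0186,-0.0033,0,0,0.0766],[0,-0.0521,-0.0147,-0.0033,0,0,0.0766],[0,-0.0531,-0.0106,-0.0033,0,0,0.0766],[0,-0.041,-0.0304,0.0025,0,0,0.0766],[0,-0.0432,-0.0272,0.0025,0,0,0.0766],[0,-0.0451,-0.0238,0.0025,0,0,0.0766],[0,-0.0468,-0.0203,0.0025,0,0,0.0766],[0,-0.0482,-0.0166,0.0025,0,0,0.0766],[0,-0.0493,-0.0129,0.0025,0,0,0.0766]]}}

```text
time: 2.85
position: [450.0, 78.3, 250.3]
eef_rot: [0.564, 0.826, 0.0, 0.0]
contact_force: [1.1, 1.7, -0.4]
grip_width: -0.001
gripper_force: 0.0
```

Request:
{"fn": "play_rows", "kwargs": {"increments": [[0,-0.0447,-0.0134,0.025,0,0,0.0766],[0,-0.0456,-0.0099,0.025,0,0,0.0766],[0,-0.0462,-0.0064,0.025,0,0,0.0766],[0,-0.0466,-0.0028,0.025,0,0,0.0766],[0,0,0,0,0,0,0],[0,0,0,0,0,0,0]]}}

```text
time: 3.6
position: [465.6, -106.0, 150.2]
eef_rot: [0.682, 0.731, -0.0, -0.0]
contact_force: [1.0, 0.3, -0.0]
grip_width: -0.002
gripper_force: 0.0
```

```bash
cat > look.py <<'E'
from h import *
n=sys.argv[1]
s=robot.observe(); M=R.from_quat(s["eef_rot"]).as_matrix()
print(s["time"],np.round(s["position"],1),"phi",np.degrees(np.arctan2(M[1,0],M[0,0])).round(2),"tilt",M[2].round(3),"F",np.round(s["contact_force"],2))
w=cam("wrist"); save(w,f"pics/{n}.png")
for t in("slab","wedge"):
    r=robot.trace("wrist",t)
    if not r: continue
    P=cloud(w,r[0]["pixels"]); 
    if t=="slab": P=P[abs(P[:,2]-40)<4]
    print(t,r[0]["p"],len(P)); 
    if len(P)>20: print(np.round(np.percentile(P,[1,99],axis=0),1).tolist(),cv2.minAreaRect(P[:,:2].astype(np.float32)))
for r in robot.place_of("wrist","loose_corner")[:2]: print("corner",r["p"],onz(w,r["point"],40).round(1))
E
python3 look.py w1
```

```text
3.6 [ 465.6 -106.   150.2] phi 93.96 tilt [ 0. -0. -1.] F [ 0.97  0.29 -0.02]
slab 0.59 498
[[470.7, -270.8, 37.0], [580.6, -240.6, 40.2]] ((525.7005615234375, -255.0171661376953), (111.65995788574219, 27.276090621948242), 3.8644864559173584)
wedge 0.83 1176
[[451.4, -167.3, -0.2], [490.8, -96.5, 139.6]] ((469.7169494628906, -132.1317138671875), (40.817195892333984, 73.4596176147461), 2.777434825897217)
corner 0.78 [[ 472.5 -257.7   40. ]]
```

View pics/w1.png

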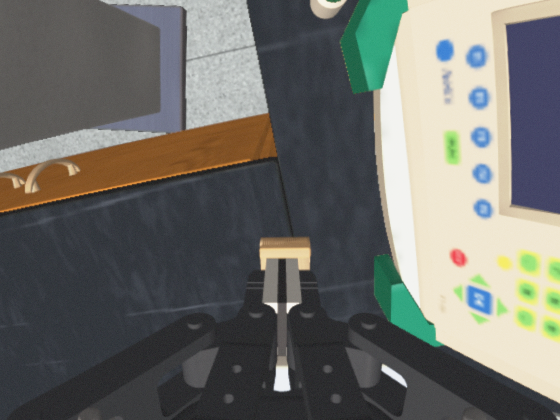

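Request:
{"fn": "play_rows", "kwargs": {"increments": [[0,0,0.006,0.045,0,0,0],[0,0,0,0.045,0,0,0],[0,-0.005,0,0.03,0,0,0],[0,-0.01,0,0.01,0,0,0],[0,-0.005,0,0,0,0,0],[0,-0.003,0,0,0,0,0],[0,-0.003,0,0,0,0,0],[0,0,0,0,0,0,0]]}}

```text
time: 4.8
position: [473.9, -131.9, 20.8]
eef_rot: [0.682, 0.731, 0.0, 0.001]
contact_force: [0.1, -0.3, -0.7]
grip_width: 0.0
gripper_force: 0.0
```

```bash
cat > ob.py <<'E'
from h import *
s=robot.observe(); p=s["position"]; print(s["time"],np.round(p,2),np.round(s["contact_force"],2))
print("tool lat",.9975*p[0]+.0709*p[1],"along",.0709*p[0]-.9975*p[1])
c=cam("top"); r=robot.trace("top","wedge")
E=np.array([[.9975,.0709],[.0709,-.9975]])
for t in r[:1]:
    P=cloud(c,t["pixels"]); P=P[P[:,2]<26]; b=cv2.minAreaRect(P[:,:2].astype(np.float32)); print("wedge",t["p"],len(P),b,"lat/along c",E@b[0]); Q=P[:,:2]@E.T; print("lat",np.percentile(Q[:,0],[1,99]),"along",np.percentile(Q[:,1],[1,99]))
r=robot.trace("top","slab")
for t in r[:1]:
    P=cloud(c,t["pixels"]); P=P[abs(P[:,2]-40)<6]; b=cv2.minAreaRect(P[:,:2].astype(np.float32)); A=np.c_[P[:,:2]-[525,-307],np.ones(len(P))]; l=np.linalg.lstsq(A,P[:,2],rcond=None)[0]; print("slab",t["p"],b,"slope",l)
E
python3 ob.py
```

```text
4.8 [ 473.85 -131.86   20.76] [ 0.06 -0.33 -0.69]
tool lat 463.3169027557996 along 165.12306760839138
```

Request:
{"fn": "play_rows", "kwargs": {"increments": [[0,-0.003,0,0,0,0,0],[0,-0.004,-0.0005,0,0,0,0],[0,-0.004,-0.0008,0,0,0,0],[0,-0.004,-0.0008,0,0,0,0],[0,-0.004,-0.0008,0,0,0,0],[0,-0.004,-0.0008,0,0,0,0],[0,0,0,0,0,0,0]]}}

```text
time: 5.82
position: [471.3, -155.1, 20.1]
eef_rot: [0.682, 0.731, 0.0, 0.0]
contact_force: [1.2, -0.1, 0.1]
grip_width: -0.002
gripper_force: 0.0
```

```bash
sed -i 's/cam("top")/cam(V)/;s/trace("top"/trace(V/;s/^s=robot/V=sys.argv[1]\ns=robot/' ob.py; sed -i 's/trace("top"/trace(V/' ob.py; echo 'save(c,f"pics/{sys.argv[2]}.png")
im=cv2.imread(f"pics/{sys.argv[2]}.png")[130:250,220:380]; cv2.imwrite(f"pics/{sys.argv[2]}c.png",cv2.resize(im,None,fx=4.8,fy=4.8,interpolation=2))' >> ob.py; python3 ob.py scene s1
```

```text
5.825 [ 471.35 -155.1    20.08] [ 1.17 -0.1   0.11]
tool lat 459.17346042436156 along 188.13571435821387
wedge 0.48 110 ((455.9962158203125, -196.1920623779297), (16.578170776367188, 62.31095504760742), 4.266641139984131) lat/along c [440.94620806 228.03171392]
lat [432.6675894  448.22366611] along [196.95403822 258.76500808]
slab 0.88 ((471.99078369140625, -320.16668701171875), (48.303226470947266, 123.66720581054688), 24.892683029174805) slope [1.07827902e-02 2.28307166e-03 3.84735389e+01]
```

View pics/s1c.png

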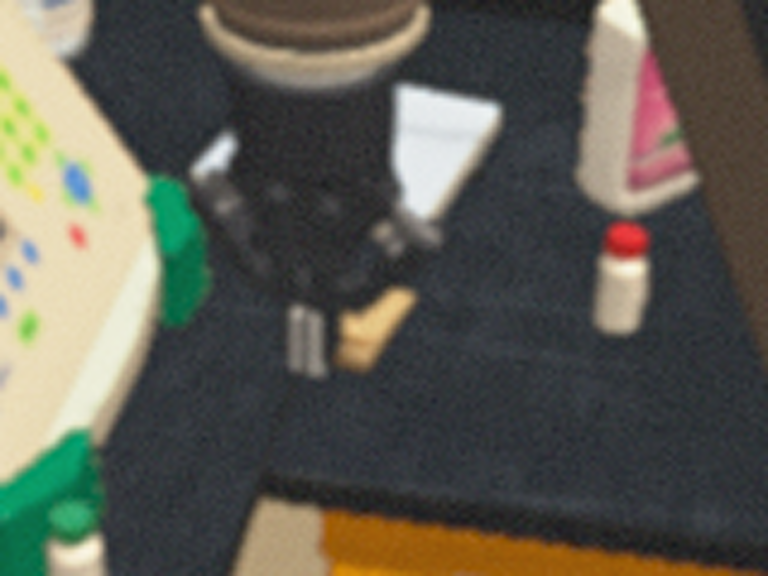

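Request:
{"fn": "play_rows", "kwargs": {"increments": [[0,-0.004,-0.0007,0,0,0,0],[0,-0.004,-0.0007,0,0,0,0],[0,-0.004,-0.0007,0,0,0,0],[0,-0.003,-0.0005,0,0,0,0]]}}

```text
time: 6.48
position: [469.8, -170.3, 20.1]
eef_rot: [0.682, 0.731, -0.0, -0.0]
contact_force: [-0.3, -0.0, 0.1]
grip_width: -0.001
gripper_force: 0.2
```

```bash
python3 ob.py scene s2
```

```text
6.475 [ 469.75 -170.26   20.11] [-0.35 -0.02  0.12]
tool lat 456.50747541164753 along 203.1396489980294
slab 0.56 ((524.0507202148438, -304.59063720703125), (130.23133850097656, 129.7793426513672), 3.680396795272827) slope [ 4.56976492e-03 -6.26341887e-03  3.79694005e+01]
```

Request:
{"fn": "play_rows", "kwargs": {"increments": [[0,-0.002,-0.0003,0,0,0,0],[0,-0.002,-0.0003,0,0,0,0],[0,-0.0015,0,0,0,0,0],[0,-0.0015,0,0,0,0,0]]}}

```text
time: 7.12
position: [469.7, -177.0, 20.1]
eef_rot: [0.682, 0.731, -0.0, 0.0]
contact_force: [0.8, -0.1, -1.3]
grip_width: -0.003
gripper_force: 0.2
```

Request:
{"fn": "play_rows", "kwargs": {"increments": [[0,-0.001,0,0,0,0,0],[0,-0.001,0,0,0,0,0]]}}

```text
time: 7.38
position: [469.8, -179.0, 20.1]
eef_rot: [0.682, 0.731, -0.0, -0.0]
contact_force: [-0.4, -0.1, -0.4]
grip_width: -0.001
gripper_force: 0.2
```

Request:
{"fn": "play_rows", "kwargs": {"increments": [[0,-0.001,0,0,0,0,0],[0,-0.001,0,0,0,0,0]]}}

```text
time: 7.62
position: [470.0, -181.0, 20.1]
eef_rot: [0.682, 0.731, 0.0, 0.0]
contact_force: [-1.1, 0.2, 0.0]
grip_width: 0.003
gripper_force: 0.2
```

Request:
{"fn": "play_rows", "kwargs": {"increments": [[0,-0.001,0,0,0,0,0],[0,-0.001,0,0,0,0,0]]}}

```text
time: 7.88
position: [470.1, -183.0, 20.1]
eef_rot: [0.682, 0.731, 0.0, 0.0]
contact_force: [-0.4, 0.2, -0.3]
grip_width: 0.0
gripper_force: 0.2
```

```bash
python3 ob.py scene s3; python3 look.py w2 | grep -A1 wedge
```

```text
7.875 [ 470.15 -182.99   20.11] [-0.38  0.24 -0.35]
tool lat 455.99679910801444 along 215.86512010412676
wedge 0.59 1157 ((475.6568603515625, 134.94891357421875), (70.95641326904297, 78.2912368774414), 1.3249520063400269) lat/along c [ 484.03559617 -100.88746989]
lat [448.82376923 511.41085505] along [-139.7663179   -64.21561444]
slab 0.97 ((521.30419921875, -303.07891845703125), (128.0928955078125, 123.3249282836914), 5.16193151473999) slope [ 7.99211533e-03 -1.45404012e-02  3.79601040e+01]
wedge 0.94 694
[[448.5, -249.9, -0.2], [477.8, -195.8, 19.8]] ((463.5170593261719, -215.30531311035156), (13.63481616973877, 76.39019775390625), 23.911531448364258)
```

View pics/s3c.png

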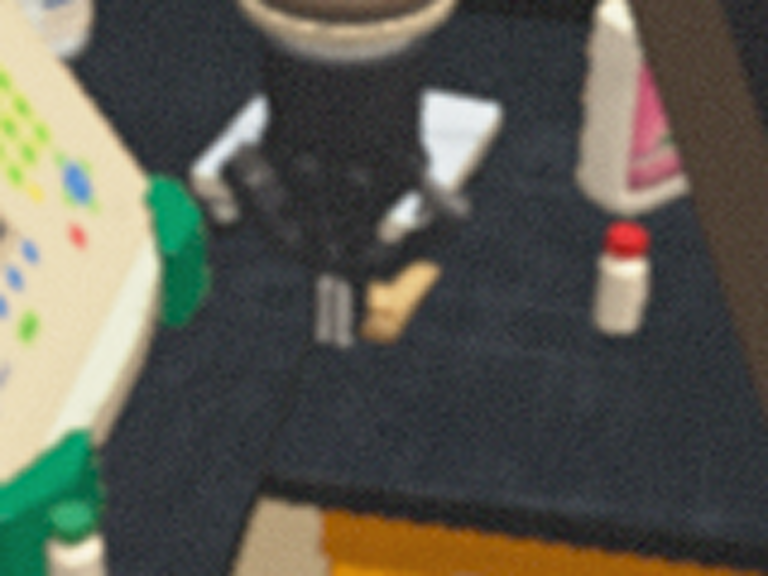

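```bash
python3 - <<'E'
from h import *
c=cam("scene"); k=lambda u,v:[220+u/4.8,130+v/4.8]
for n,uv,z in(("thin far",(438,268),2),("thin near",(408,265),2),("back bottom left",(362,335),0),("back bottom right",(392,338),0),("finger base",(335,345),6)): print(n,onz(c,k(*uv),z).round())
print("proj foot corner",(proj(c,[[467,-240,40],[456,-248,40],[460,-245,40]])-[220,130])*4.8)
im=cv2.imread("pics/w2.png")[190:400,180:400]; cv2.imwrite("pics/w2c.png",cv2.resize(im,None,fx=2.8,fy=2.8,interpolation=2))
E
```

```text
thin far [[ 449. -260.    2.]]
thin near [[ 464. -255.    2.]]
back bottom left [[ 460. -191.    0.]]
back bottom right [[ 446. -196.    0.]]
finger base [[ 465. -171.    6.]]
proj foot corner [[393.22302559 218.19747105]
 [419.26268    215.97292023]
 [409.7296672  216.86825345]]
```

View pics/w2c.png

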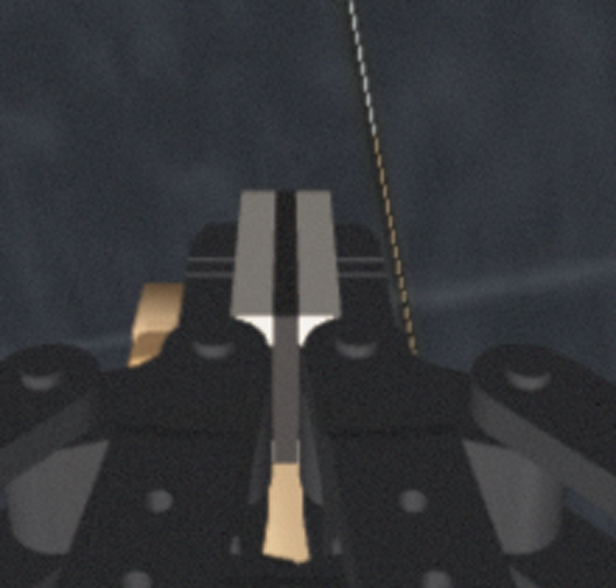

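Request:
{"fn": "play_rows", "kwargs": {"increments": [[0,-0.001,0,0,0,0,0],[0,-0.001,0,0,0,0,0]]}}

```text
time: 8.52
position: [470.2, -185.0, 20.1]
eef_rot: [0.682, 0.731, -0.0, -0.0]
contact_force: [-0.6, -0.4, 0.0]
grip_width: 0.002
gripper_force: 0.3
```

Request:
{"fn": "play_rows", "kwargs": {"increments": [[0,-0.001,0,0,0,0,0],[0,-0.001,0,0,0,0,0]]}}

```text
time: 8.78
position: [470.4, -187.0, 20.1]
eef_rot: [0.682, 0.731, -0.0, 0.0]
contact_force: [0.4, -0.0, 0.7]
grip_width: 0.001
gripper_force: 0.3
```

Request:
{"fn": "play_rows", "kwargs": {"increments": [[0,-0.001,0,0,0,0,0],[0,-0.001,0,0,0,0,0]]}}

```text
time: 9.02
position: [470.5, -189.0, 20.1]
eef_rot: [0.682, 0.731, -0.0, -0.0]
contact_force: [-0.6, 0.7, 0.8]
grip_width: 0.004
gripper_force: 0.3
```

Request:
{"fn": "play_rows", "kwargs": {"increments": [[0,-0.001,0,0,0,0,0]]}}

```text
time: 9.15
position: [470.6, -190.0, 20.1]
eef_rot: [0.682, 0.731, -0.0, 0.0]
contact_force: [0.2, 0.8, 0.1]
grip_width: -0.002
gripper_force: 0.3
```

Request:
{"fn": "play_rows", "kwargs": {"increments": [[0,-0.001,0,0,0,0,0]]}}

```text
time: 9.28
position: [470.6, -190.9, 20.1]
eef_rot: [0.682, 0.731, -0.0, -0.0]
contact_force: [-0.0, 2.3, 1.3]
grip_width: -0.007
gripper_force: 1.3
```

Request:
{"fn": "play_rows", "kwargs": {"increments": [[0,-0.001,0,0,0,0,0]]}}

```text
time: 9.4
position: [470.6, -191.7, 20.1]
eef_rot: [0.682, 0.731, -0.0, -0.0]
contact_force: [0.6, 6.4, 2.3]
grip_width: 0.003
gripper_force: 3.4
```

Request:
{"fn": "play_rows", "kwargs": {"increments": [[0,-0.001,0,0,0,0,0]]}}

```text
time: 9.52
position: [470.4, -192.4, 20.1]
eef_rot: [0.682, 0.731, -0.0, -0.001]
contact_force: [1.0, 10.9, 5.2]
grip_width: 0.003
gripper_force: 5.6
```

Request:
{"fn": "play_rows", "kwargs": {"increments": [[0,0.003,0,0,0,0,0],[0,0.01,0,0,0,0,0],[0,0.015,0,0,0,0,0],[0,0,0,-0.05,0,0,0],[0,0.03,0,-0.06,0,0,0],[0,0.04,0,-0.05,0,0,0],[0,0.05,0,-0.03,0,0,0],[0,0.05,0,0,0,0,0]]}}

```text
time: 10.52
position: [458.0, 3.6, 207.1]
eef_rot: [0.682, 0.731, 0.001, 0.002]
contact_force: [0.9, -0.4, -1.1]
grip_width: -0.0
gripper_force: 0.0
```

```bash
python3 ob.py top t2; python3 ob.py scene s4; python3 - <<'E'
import cv2
im=cv2.imread("pics/t2.png")[120:260,280:440]; a=cv2.resize(im,(480,420),interpolation=2)
b=cv2.resize(cv2.imread("pics/s4.png")[135:215,250:330],(320,320),interpolation=2)
import numpy as np
o=np.zeros((420,800,3),np.uint8); o[:,:480]=a; o[:320,480:]=b; cv2.imwrite("pics/m4.png",o)
E
```

```text
10.525 [457.96   3.64 207.1 ] [ 0.86 -0.37 -1.13]
tool lat 457.0730605126128 along 28.83633573445725
wedge 0.81 491 ((471.06298828125, -237.09640502929688), (44.215206146240234, 65.65419006347656), 3.738037347793579) lat/along c [453.07519569 269.90202989]
lat [431.42078327 474.44955934] along [237.27197559 300.05623323]
slab 0.79 ((525.6259765625, -306.8143005371094), (131.2075958251953, 130.341064453125), 4.686765670776367) slope [ 8.50524498e-05 -1.44096927e-03  3.97965184e+01]
10.675 [456.6    4.2  205.05] [-0.06 -0.11  0.34]
tool lat 455.75264892391675 along 28.179508287107097
wedge 0.56 280 ((472.19970703125, -234.27230834960938), (50.2631721496582, 70.24653625488281), 2.791416645050049) lat/along c [454.4093011  267.16558681]
lat [429.57759342 476.03059813] along [232.88109787 297.51612237]
```

View pics/m4.png

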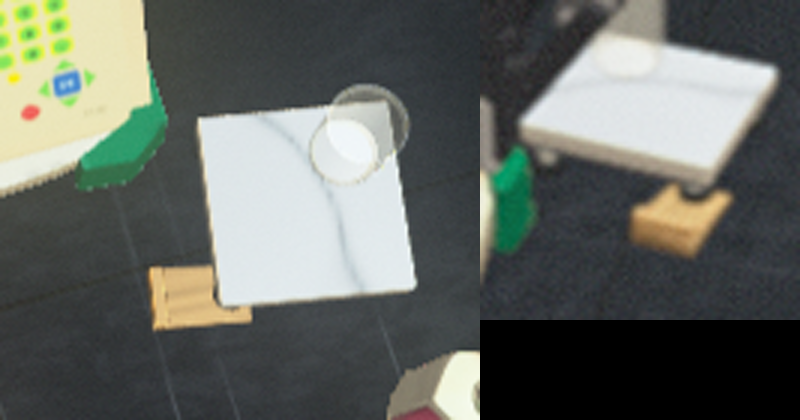

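```bash
python3 -c "
from h import *
s=robot.observe();print(s['position'],s['time'])
rows([[470.3,-259,180]],0)
" | sed 's/np.float64//g'
```

```text
[457.07532072   1.52097569 204.57354034] 10.825
5
[[0,(-0.0522),(-0.001),(0.0049),0,0,0.0],[0,(-0.0522),(-0.001),(0.0049),0,0,0.0],[0,(-0.0522),(-0.001),(0.0049),0,0,0.0],[0,(-0.0522),(-0.001),(0.0049),0,0,0.0],[0,(-0.0522),(-0.001),(0.0049),0,0,0.0]]
```

Request:
{"fn": "play_rows", "kwargs": {"increments": [[0,-0.0522,-0.001,0.005,0,0,0],[0,-0.0522,-0.001,0.005,0,0,0],[0,-0.0522,-0.001,0.005,0,0,0],[0,-0.0522,-0.001,0.005,0,0,0],[0,-0.0522,-0.001,0.005,0,0,0],[0,0,0,0.05,0,0,0],[0,0,0,0.045,0,0,0],[0,0,0,0.015,0,0,0],[0,0,0,0,0,0,0],[0,0,0,0,0,0,0]]}}

```text
time: 12.08
position: [471.2, -259.7, 71.2]
eef_rot: [0.682, 0.731, 0.0, 0.001]
contact_force: [0.2, -1.3, -1.0]
grip_width: 0.004
gripper_force: 0.0
```

Request:
{"fn": "play_rows", "kwargs": {"increments": [[0,0,0,0.006,0,0,0],[0,0,0,0.005,0,0,0],[0,0,0,0.002,0,0,0],[0,0,0,0.001,0,0,0],[0,0,0,0,0,0,0]]}}

```text
time: 12.7
position: [470.4, -259.1, 55.8]
eef_rot: [0.682, 0.731, -0.0, -0.0]
contact_force: [0.1, -0.1, 0.5]
grip_width: -0.0
gripper_force: 0.0
```

Request:
{"fn": "play_rows", "kwargs": {"increments": [[0,0,0,0.001,0,0,0],[0,0,0,0.001,0,0,0]]}}

```text
time: 12.95
position: [470.5, -259.1, 53.9]
eef_rot: [0.682, 0.731, 0.0, 0.0]
contact_force: [-2.5, 2.4, 16.2]
grip_width: -0.001
gripper_force: 8.1
```

Request:
{"fn": "play_rows", "kwargs": {"increments": [[0,0,0,0.001,0,0,0]]}}

```text
time: 13.08
position: [470.4, -259.1, 53.5]
eef_rot: [0.682, 0.731, 0.0, 0.0]
contact_force: [-6.1, 4.0, 35.0]
grip_width: 0.003
gripper_force: 17.4
```

Request:
{"fn": "play_rows", "kwargs": {"increments": [[0,0,0,-0.001,0,0,0],[0,0,0,0,0,0,0]]}}

```text
time: 13.32
position: [470.5, -259.2, 54.0]
eef_rot: [0.682, 0.731, 0.0, 0.0]
contact_force: [-1.6, -0.1, 8.6]
grip_width: -0.001
gripper_force: 4.2
```

```bash
python3 ob.py top t5; python3 ob.py scene s5; python3 - <<'E'
from h import *
for n,t in(("top","beaker"),):
    c=cam(n); r=robot.trace(n,t)
    for q in r[:1]: P=cloud(c,q["pixels"]); print(t,np.percentile(P,[2,98],axis=0).round())
print(robot.observe()["contact_force"],robot.observe()["time"])
im=cv2.imread("pics/t5.png")[120:260,280:440]; a=cv2.resize(im,(480,420),interpolation=2)
b=cv2.resize(cv2.imread("pics/s5.png")[135:215,250:330],(320,320),interpolation=2)
o=np.zeros((420,800,3),np.uint8); o[:,:480]=a; o[:320,480:]=b; cv2.imwrite("pics/m5.png",o)
E
```

```text
13.325 [ 470.5  -259.16   53.99] [-1.6  -0.14  8.6 ]
tool lat 450.9470042038663 along 291.8696467753124
13.475 [ 470.53 -259.2    54.01] [-1.56  1.49  8.31]
tool lat 450.9792141666317 along 291.9142419928847
wedge 0.62 245 ((469.3520812988281, -232.06375122070312), (46.12494659423828, 62.65727615356445), 1.59035325050354) lat/along c [451.72538113 264.76065441]
lat [429.62728724 469.62128183] along [233.75101322 292.71374831]
slab 0.71 ((522.8988037109375, -300.2893981933594), (129.86505126953125, 124.55756378173828), 4.619950294494629) slope [ 7.18134059e-03 -1.00054218e-02  3.81696194e+01]
[-0.63405606  1.21559609  6.90812178] 13.725
```

View pics/m5.png

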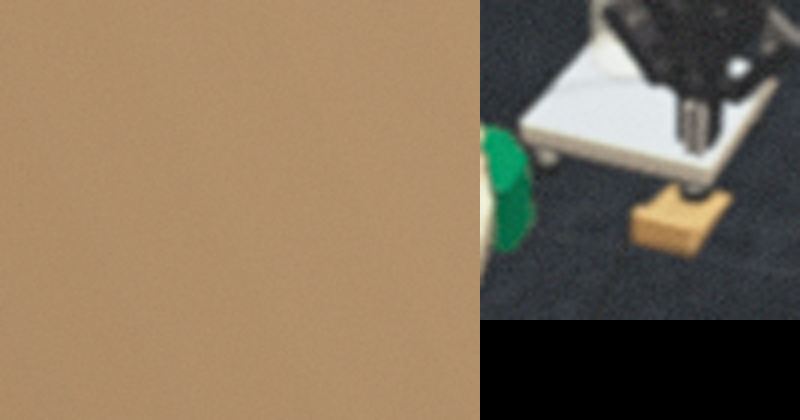

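Request:
{"fn": "play_rows", "kwargs": {"increments": [[0,0,0,0.0004,0,0,0],[0,0,0,0,0,0,0],[0,0,0,0,0,0,0],[0,0,0,0,0,0,0]]}}

```text
time: 14.22
position: [470.5, -259.1, 53.9]
eef_rot: [0.682, 0.731, 0.0, 0.0]
contact_force: [-2.8, 2.4, 14.8]
grip_width: 0.0
gripper_force: 7.3
```

Request:
{"fn": "play_rows", "kwargs": {"increments": [[0,0,0,0,0,0,0],[0,0,0,0,0,0,0],[0,0,0,0,0,0,0],[0,0,0,0,0,0,0]]}}

```text
time: 14.72
position: [470.5, -259.1, 53.9]
eef_rot: [0.682, 0.731, 0.0, 0.0]
contact_force: [-2.2, 1.8, 15.6]
grip_width: -0.002
gripper_force: 7.3
```

```bash
python3 -c "
from station import robot
print(robot.close_job())"
```

```text
the job is handed in; nothing more can be done
None
```

I pushed the wedge snugly under the short foot and handed the job in with the arm pressing about 15 N on that corner; it did not dip, and the slab had not shifted and measured level just before the press, though the force briefly reached 35 N, above the 10–20 N of a firm press, before I eased off.

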